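# Seat the sensor plug, then hold the dry chamber's lid open at 50 degrees

### The arm

A 6-joint arm with a two-finger parallel gripper is mounted at the origin on a cart in front of the work surface, level with it; the furniture and walls round the work are solid. World frame = base frame: x ahead of the robot, y to its left, z up, the work surface at z = 0. Lengths are in m, angles in rad, forces in N, time in s.
With the tool pointing down it reaches from about 0.3 to 0.875 m from the base axis. Payload 6.4 kg.
Tool frame: the origin (TCP) lies midway between the tips of the shut fingers; the grasp point (between the pads) lies ctrl.grip_depth behind it (ctrl.grip_depth is the distance from the TCP to the grasp point, in m); x points along the fingers, y is the direction in which the jaws open and shut, and the axes are right-handed (so a half turn about x gives the same grasp; the last joint's range is limited). The gripper opens to 85 mm and grips with 20 to 120 N. Pads are 22 mm wide; open, the fingers measure 114 mm over their backs; the gripper's body (76 mm by 85 mm) begins 54 mm behind the grasp point. The pads swing forward as they close: fully open they stand 13 mm farther back than shut.
Start: joints at [0.951, 0.181, 1.607, -0, 1.354, -0.206], TCP at [0.231, 0.526, 0.231] pointing down, gripper open.
Joint ranges: [-2.99, 2.99], [-0.89, 2.07], [0.3, 2.58], [-1.14, 4.28], [0, 2.63], [-3.12, 3.12]. Speed limits (rad/s): [2.57, 2.57, 3.01, 3.14, 3.14, 3.14].

### API

Orientations are given as a unit quaternion [w, x, y, z].
In Python, from bench import ctrl gives the robot as it stands.
- The arm moves only by the shell command python3 -m creep 'ROWS'. ROWS is text: rows parted by semicolons, each of 7 numbers parted by spaces: the opening, from 0 (shut) to 1 (fully open), then the shift along the tool's x, y, z in cm, then the turn, a rotation vector about the tool's x, y, z in rad. In form: claw x y z ax ay az; .... A call has 1 to 10 rows; each row shifts and turns the pose as measured when the row begins, along the tool's axes as they then stand; what a row does not reach is not made up. A row lasts 1/8 s, in which the tool goes at most 62.5 mm and 10.7 degrees, less where a joint would pass 70% of its speed; a pose out of reach is approached as far as the arm can. A call with a gripper value outside its range is refused whole. The fingers move at their own pace and stop on an object; the grip force is fixed at half the most. Time passes only in rows, so rows that do not move let the fingers close. It gives the time, the measured TCP pose, the force and the opening at its end, in the units of the state.
- ctrl.get_obs(): the state, without advancing time (a new reading comes with each control period).
- ctrl.camera(name): name is "side" or "top" or "wrist"; returns (picture, depth): 480x640x3 uint8, blue, green, red; 480x640 float32, m along the optical axis (not along the pixel's ray), 0 where there is no reading.
- ctrl.calibration(name): a dict with "mtx" (3x3 intrinsics, pixels), "distortion" ([k1, k2, p1, p2, k3] as OpenCV has them; the pictures are not rectified), "R" (3x3) and "t" (3): a world point X has camera coordinates R X + t; the wrist camera has in their place "tool_from_camera" (4x4, takes a point from camera to tool coordinates, whose origin is the TCP and whose axes are the tool frame's). Camera axes: x right, y down, z forward; pixel columns grow to the right and rows downward; lengths in m; the calibration is good to about 2 mm. A picture is of the moment at which its call begins: read the wrist's pose just before it. calibration takes no time and is no camera call.
- ctrl.hand_in(): hands the job in, once; it reports no verdict.
Trained networks look in the newest picture that a camera, given by its name, has taken for a name from the list of things; names that differ only in an ending like _2 or _b are one class to them, and where a whole thing is asked for, a point or a joint stands for the part that bears it (a point fixed in the world has none). Each returns a list of dicts, best first, with "confidence" (0 to 1); they miss things now and then, are a little off and sometimes report something else, mostly with a low value. They report only what shows in the picture. A call takes as long as a camera call.
- ctrl.find_in(query, camera): "rect" ([left, top, right, bottom] in pixels, round what is visible of it).
The state is a dict: "time_s": time; "q": joint angles; "dq": joint speeds; "joint_efforts": joint torques, N m; "eef_pos": TCP position; "eef_rot": TCP orientation; "wrist_force": force on the tool from outside, world axes, zero at the start; "torque": the same for the moment, N m; "opening": opening from 0.0 (shut) to 1.0 (fully open).
Only numpy, scipy, OpenCV 4.12 (cv2) and the standard library are available. Lean on these libraries where they do the work, as an engineer would, in place of code of your own. Each camera call takes 0.05 s, during which the arm holds its last target.

### The job

Get the white dry chamber ready for loading: first, with its lid still shut, push the blue sensor plug on its right-hand side fully home. Then lift the sprung lid (black grip at its front) to 50 degrees (the red mark on the dial at its hinge, within about five degrees) and finish while still holding it there, steady, because it falls shut when let go. Do not disturb the other things on the bench.

Things in the scene. Friction and masses are not known exactly. Their poses are not given: they have to be found in the camera images.
- chamber: white dry chamber fixed to the bench, an open-topped box 175 mm deep (its x), 190 mm wide (its y), 65 mm tall, under a clear lid. Origin under its centre on the bench; x points from its front (grip side) to the hinge at the back, y to its left, z up. On its left wall an aluminium dial disc (55 mm radius round the hinge line) has ticks every 10 degrees, a long red one at 50
- lid (a joint): angle of the lid about its hinge: 0 shut, grows as the front edge is raised (0.873 is 50 degrees, limit 1.75). Weight and a spring pull it shut all the way: about 1.6 N at the grip when shut, 2 N at 50 degrees. It does not stay by itself
- lid_hinge (a point): middle of the lid's hinge line, above the chamber's back wall, 69 mm above the bench; the line runs along the chamber's y axis. The grip rises about it on an arc of 210 mm radius. The lid is a clear pane in an aluminium frame, 8 mm thick, its top 73 mm above the bench when shut
- lid_grip (a point): centre of the lid's grip: a black drum 22 mm in diameter, 36 mm long, its axis along the chamber's y, at mid-width, 35 mm in front of the lid's front edge on a 20 mm wide steel tongue; 69 mm above the bench when shut. Free all round: pinched from above on its two flat ends (36 mm apart), it turns between the fingers as the lid swings
- plug_top (a point): centre of the top of the blue sensor plug, a round cap 34 mm wide, 14 mm tall, over the steel collar (top 68 mm above the bench) of a grey housing 52 x 54 mm against the chamber's right wall, centred at x -45, y -122 mm in the chamber's frame. The top is 83 mm above the bench when fully home, up to 97 mm when proud. Beware: a tall stand rises right of the bench (x over 0.4, y under -0.25)
- plug (a joint): how far the plug is pushed in (m): 0 stands 14 mm proud of its collar, 0.014 fully home with the cap on the collar. It starts between 0 and 0.005, needs about 6 N downward to slide (friction) and stays where it is left
- brass_weight: brass knob weight, 36 mm across, 46 mm tall, left of the chamber; bystander. Origin under its centre
- loupe: black standing loupe, 40 mm across, 40 mm tall, left of the chamber; bystander. Origin under its centre
- pads: two round dark rubber pads in a stack, 115 mm across, 10 mm thick, left of the chamber; bystander. Origin under the centre
- cassette: cream and black cleaner cassette with a blue side lever, 71 x 112 x 33 mm, at the front left; bystander. Origin under its centre

How it is judged:
On the way, in this order (a step that is already met when the one before it is completed fails the run):
1. the sensor plug is pushed home while the lid is still shut (value of joint plug above 0.0115 m and value of joint lid below 0.1 rad), for 0.2 s.
2. the lid is lifted by the robot (value of joint lid above 0.4 rad and contact force between any of the fingers, the arm and lid above 0.5 N), for 0.1 s.
At the end, for the whole second after the job is handed in: The plug is home (pushed in more than 11.5 of its 14 mm); the lid stands at 50 degrees give or take 6 (0.768 to 0.977 rad), still (below 0.05 rad/s), carried by the robot (more than 0.5 N between robot and lid) with none of the loose things touching it (value of joint plug above 0.0115 m and value of joint lid between 0.768 and 0.977 rad and velocity of joint lid between -0.05 and 0.05 rad/s and contact force between any of the fingers, the arm and lid above 0.5 N and contact force between each of brass_weight, loupe, pads, cassette and lid below 0.1 N); the arm keeps its last pose, push and grip.
It fails at once if a bystander is moved by more than 2 cm (distance of any of brass_weight, loupe, pads, cassette from where it was at the start of the episode above 0.02 m).
It also fails if it takes over 45 s, if anything falls off the work surface, if the arm or the gripper's body presses on something with over 40 N, if the wrist force passes 120 N, or if a joint passes its speed limit or range.

## Working session

There is one attempt and no reset: what is moved stays moved. The work goes in short steps, Python scripts to look and compute and a shell command to move; the robot and the scene stay as the last step left them, time stands still between calls to the robot, and variables do not carry over. Pictures are saved under pics/ and viewed, and the job is handed in when it is done.

```bash
ls; mkdir -p pics
python3 - <<'E'
from bench import ctrl
import cv2
print(ctrl.get_obs(), ctrl.grip_depth)
for n in ["side","top"]:
    p,d=ctrl.camera(n); cv2.imwrite(f"pics/{n}0.png",p)
    c=ctrl.calibration(n); print(n,c)
    for q in ["chamber","lid_grip","plug_top","lid_hinge"]:
        print(q,[(r['rect'],round(r['confidence'],2)) for r in ctrl.find_in(q,n)][:3])
E
```

```text
pics
{'time_s': 0.0, 'q': array([ 9.50709776e-01,  1.81543523e-01,  1.60804739e+00, -2.77580533e-05,
        1.35379511e+00, -2.06330123e-01]), 'dq': array([-0.00144815, -0.00063393, -0.00061566,  0.001081  , -0.00078484,
       -0.00178324]), 'joint_efforts': array([-5.31097467e-04, -4.44884741e+01, -3.51335227e+01, -4.69856477e-04,
        9.47392109e-03,  1.15741273e-05]), 'eef_pos': array([0.23084749, 0.526     , 0.23036373]), 'eef_rot': array([ 0.69178341,  0.14465708,  0.69227507, -0.14582615]), 'wrist_force': array([ 0.21753431, -0.06206795,  0.49161645]), 'torque': array([-0.00663724,  0.0056339 ,  0.00749226]), 'opening': 1.0029808057650587} 0.0187
side {'mtx': array([[574.2752356 ,   0.        , 316.4678138 ],
       [  0.        , 574.2752356 , 233.35813085],
       [  0.        ,   0.        ,   1.        ]]), 'distortion': array([-0.09793981,  0.        ,  0.        ,  0.        ,  0.        ]), 'R': array([[ 0.86775729, -0.49694947,  0.00620531],
       [-0.2046011 , -0.3685909 , -0.90679608],
       [ 0.45291906,  0.7856093 , -0.42152385]]), 't': array([-0.41153664,  0
[... 165 characters left out ...]
2)]
lid_hinge [([259.3, 199.1, 428.8, 362.5], 0.63)]
top {'mtx': array([[477.8706276 ,   0.        , 322.82008694],
       [  0.        , 477.8706276 , 237.37834237],
       [  0.        ,   0.        ,   1.        ]]), 'distortion': array([-0.00869671,  0.        ,  0.        ,  0.        ,  0.        ]), 'R': array([[-0.00181522, -0.99982686, -0.01851908],
       [-0.99611711,  0.00343791, -0.08797089],
       [ 0.08801932,  0.01828749, -0.99595089]]), 't': array([0.23144703, 0.60089661, 1.02461492])}
chamber [([309.1, 161.0, 425.2, 293.5], 0.83)]
lid_grip [([311.8, 183.5, 403.5, 292.5], 0.58)]
plug_top [([405.1, 242.5, 421.8, 262.4], 0.47)]
lid_hinge [([306.3, 162.0, 424.3, 291.8], 0.57)]
```

View pics/side0.png

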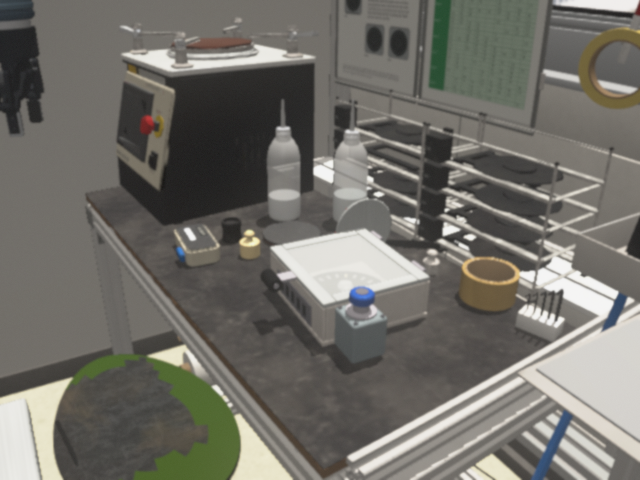

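View pics/top0.png

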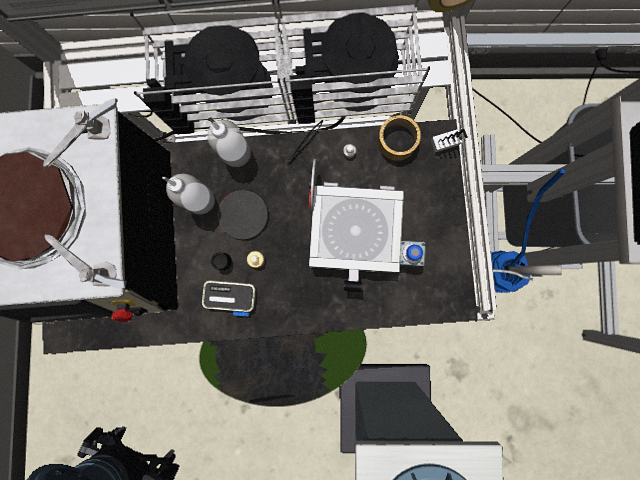

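```bash
cat > h.py <<'E'
from bench import ctrl
import numpy as np, cv2
from scipy.spatial.transform import Rotation as Ro
def ray(n,uv):
    c=ctrl.calibration(n)
    p=cv2.undistortPoints(np.array([[uv]],float),c['mtx'],c['distortion'])[0,0]
    d=np.array([p[0],p[1],1.])
    if n=='wrist':
        o=ctrl.get_obs(); T=c['tool_from_camera']; Rw=Ro.from_quat(np.roll(o['eef_rot'],-1)).as_matrix()
        return o['eef_pos']+Rw@T[:3,3], Rw@T[:3,:3]@d
    return -c['R'].T@c['t'], c['R'].T@d
def atz(n,uv,z):
    o,d=ray(n,uv); return o+d*(z-o[2])/d[2]
def atd(n,uv,dep):
    o,d=ray(n,uv); return o+d*dep
def tri(uv1,n1,uv2,n2):
    o1,d1=ray(n1,uv1);o2,d2=ray(n2,uv2)
    s=np.linalg.lstsq(np.c_[d1,-d2],o2-o1,rcond=None)[0]
    a,b=o1+d1*s[0],o2+d2*s[1]; return (a+b)/2,np.linalg.norm(a-b)
def rot():
    return Ro.from_quat(np.roll(ctrl.get_obs()['eef_rot'],-1)).as_matrix()
E
python3 - <<'E'
from h import *
p,d=ctrl.camera('top'); cv2.imwrite('pics/topz.png',cv2.resize(p[150:310,290:450],(800,800),interpolation=cv2.INTER_CUBIC)[:600])
cv2.imwrite('pics/topz2.png',cv2.resize(p[220:310,310:430],(800,600),interpolation=cv2.INTER_CUBIC))
p,d=ctrl.camera('side'); cv2.imwrite('pics/sidez.png',cv2.resize(p[220:370,240:440],(800,600),interpolation=cv2.INTER_CUBIC))
E
```

```text
(no output)
```

View pics/topz2.png

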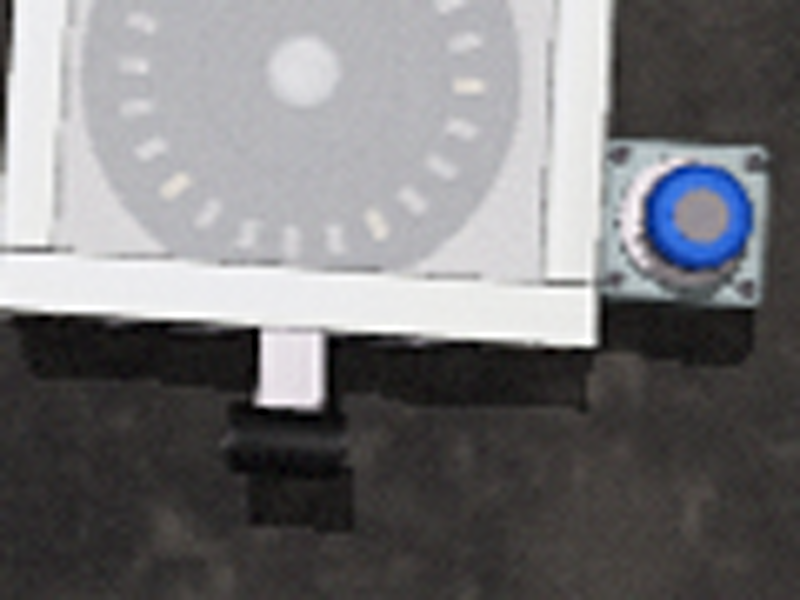

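View pics/sidez.png

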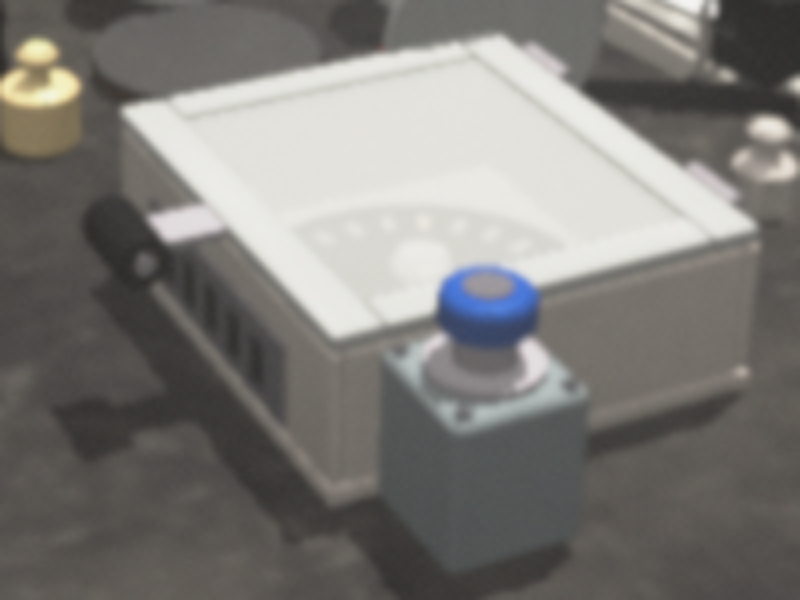

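View pics/topz.png

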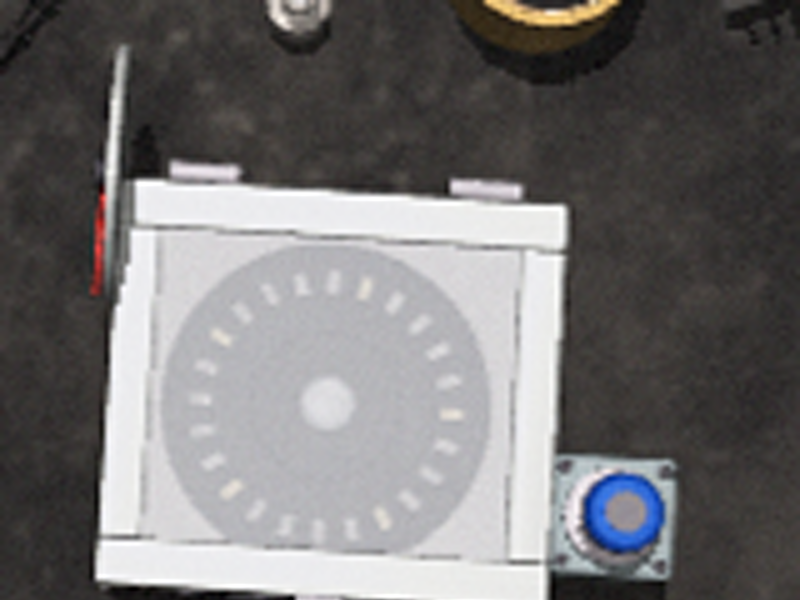

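Run:
```python
from h import *
np.set_printoptions(precision=4,suppress=True)
P,e=tri((414.9,252.4),'top',(362,291.3),'side');print('plug',P,e, atz('top',(414.9,252.4),.094))
G,e=tri((353.0,285.8),'top',(271.2,280.7),'side');print('grip',G,e, atz('top',(353,285.8),.072))
C=[atz('top',u,.073) for u in [(316.4,186.4),(403.6,191),(399.5,271.8),(309.4,266.6)]]
for c in C: print(c)
f=(C[0]+C[1]-C[2]-C[3]);print('yaw',np.arctan2(f[1],f[0]),'edge', np.arctan2(*( (C[0]-C[1])+(C[3]-C[2]))[[1,0]]))
print([np.linalg.norm(C[i]-C[(i+1)%4]) for i in range(4)])
c=ctrl.calibration('wrist');print(c['tool_from_camera'])
print(rot())
```

```text
plug [0.5641 0.0397 0.0951] 0.00019831286075297377 [0.5641 0.0395 0.094 ]
grip [0.495  0.1662 0.0672] 0.001483009204759936 [0.4958 0.1661 0.072 ]
[0.7067 0.2425 0.073 ]
[0.6958 0.0573 0.073 ]
[0.5247 0.0688 0.073 ]
[0.5361 0.2574 0.073 ]
yaw -0.07659609903740684 edge 1.5114877212623965
[np.float64(0.1855167578128121), np.float64(0.17147286803714198), np.float64(0.18894339663622725), np.float64(0.1713063686713724)]
[[-0.0009 -0.2927  0.9562 -0.1417]
 [ 1.     -0.0017  0.0004  0.001 ]
 [ 0.0015  0.9562  0.2927 -0.0745]
 [ 0.      0.      0.      1.    ]]
[[ 0.      0.4021  0.9156]
 [ 0.      0.9156 -0.4021]
 [-1.      0.      0.    ]]
```

```bash
python3 -m creep '0 0 0 0 -0.174 0 0; 0 0 0 0 -0.174 0 0; 0 0 -4.6 3.6 0 0 0; 0 0 -4.6 3.6 0 0 0; 0 0 -4.6 3.6 0 0 0; 0 0 -4.6 3.6 0 0 0; 0 0 -4.6 3.6 0 0 0; 0 0 -4.6 3.6 0 0 0; 0 0 -4.6 3.6 0 0 0; 0 0 0 0 0 0 0'
python3 - <<'E'
from h import *
print(rot().round(4))
E
```

```text
time_s: 1.85
eef_pos: [0.4734, 0.1826, 0.233]
eef_rot: [0.709, 0.019, 0.705, -0.017]
wrist_force: [-0.6, 0.6, -0.6]
opening: -0.002
[[ 0.0058  0.0506  0.9987]
 [ 0.0025  0.9987 -0.0506]
 [-1.      0.0028  0.0057]]
```

```bash
python3 -m creep '0 0 -4.6 3.3 0 0 0; 0 0 -4.6 3.3 0 0 0; 0 0 -4.6 3.2 -0.015 0 0; 0 0 0 0 0 0 0; 0 5 0 0 0 0 0; 0 3.5 0 0 0 0 0; 0 0 0 0 0 0 0'
python3 - <<'E'
from h import *
print(rot().round(4))
o=ctrl.get_obs()['eef_pos'];print(rot().T@(np.array([.564,.0396,.1])-o)*100)
p,d=ctrl.camera('side'); cv2.imwrite('pics/s1.png',cv2.resize(p[200:350,240:440],(800,600)))
E
```

```text
time_s: 2.72
eef_pos: [0.5654, 0.0446, 0.1474]
eef_rot: [0.709, 0.013, 0.705, -0.008]
wrist_force: [-0.2, 0.1, -0.5]
opening: -0.001
[[ 0.007   0.0296  0.9995]
 [ 0.0065  0.9995 -0.0297]
 [-1.      0.0067  0.0069]]
[ 4.73470684 -0.53851355 -0.15381263]
```

View pics/s1.png

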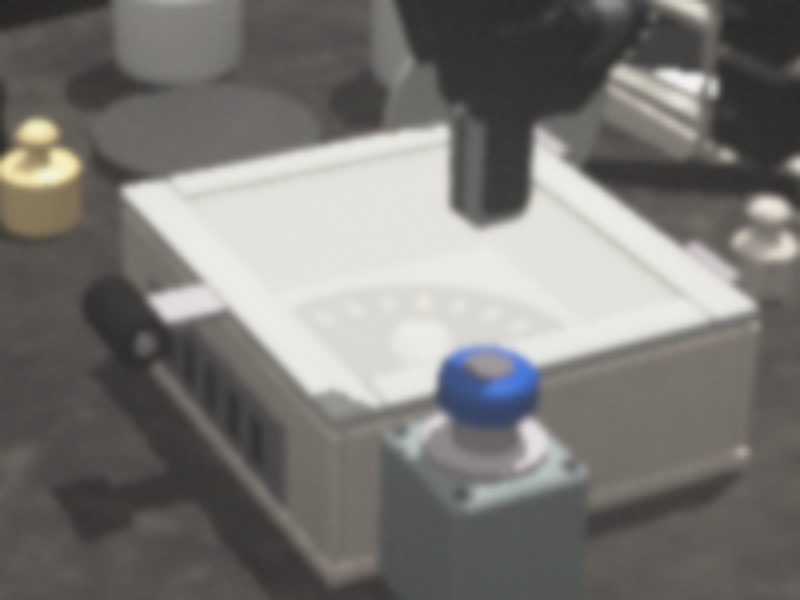

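```bash
python3 -m creep '0 2.5 -0.55 -0.15 0 0 0; 0 1.5 0 0 0 0 0; 0 0 0 0 0 0 0; 0 0.7 0 0 0 0 0; 0 0.5 0 0 0 0 0; 0 0.4 0 0 0 0 0'
```

```text
time_s: 3.52
eef_pos: [0.5709, 0.042, 0.1004]
eef_rot: [0.715, 0.011, 0.699, -0.007]
wrist_force: [0.5, 0.3, 0.5]
opening: -0.001
```

```bash
cat > go.py <<'E'
import sys
from h import *
# target xyz (m), yaw -> tool-frame shift (cm) and rotvec
x,y,z,yaw=map(float,sys.argv[1:5])
X=np.array([0,0,-1.]);Y=np.array([-np.sin(yaw),np.cos(yaw),0]);T=np.c_[X,Y,np.cross(X,Y)]
R=rot();o=ctrl.get_obs()
np.set_printoptions(precision=3,suppress=True)
print('pos',o['eef_pos'],'shift',R.T@(np.array([x,y,z])-o['eef_pos'])*100,'turn',Ro.from_matrix(R.T@T).as_rotvec(),'F',o['wrist_force'],'op',o['opening'])
E
python3 go.py .564 .0396 .096 -.066
```

```text
pos [0.571 0.042 0.1  ] shift [ 0.418 -0.262 -0.691] turn [ 0.04   0.023 -0.006] F [0.493 0.258 0.55 ] op -0.0009017953353434883
```

```bash
python3 -m creep '0 0.1 -0.25 -0.7 0.04 0.023 -0.006; 0 0 0 0 0 0 0; 0 0 0 0 0 0 0'; python3 go.py .564 .0396 .092 -.066
```

```text
time_s: 3.9
eef_pos: [0.5639, 0.0396, 0.0988]
eef_rot: [0.707, 0.024, 0.707, -0.023]
wrist_force: [0.3, -0.5, 0.2]
opening: 0.0
pos [0.564 0.04  0.099] shift [ 0.676 -0.003  0.015] turn [-0. -0. -0.] F [ 0.277 -0.49   0.233] op 0.0004968195849765218
```

```bash
python3 -m creep '0 0.5 0 0 0 0 0; 0 0.4 0 0 0 0 0; 0 0.3 0 0 0 0 0; 0 0 0 0 0 0 0';  python3 go.py .564 .0396 .083 -.066
```

```text
time_s: 4.4
eef_pos: [0.5645, 0.0396, 0.0874]
eef_rot: [0.707, 0.023, 0.706, -0.023]
wrist_force: [0.3, -0.7, -0.4]
opening: 0.004
pos [0.564 0.04  0.087] shift [ 0.439 -0.003 -0.048] turn [ 0.001  0.001 -0.   ] F [ 0.296 -0.653 -0.387] op 0.0038225269007585634
```

Run:
```python
from h import *
p,d=ctrl.camera('side'); cv2.imwrite('pics/s2.png',cv2.resize(p[220:370,260:460],(800,600)))
p,d=ctrl.camera('wrist'); cv2.imwrite('pics/w2.png',p)
```

```text
(no output)
```

View pics/s2.png

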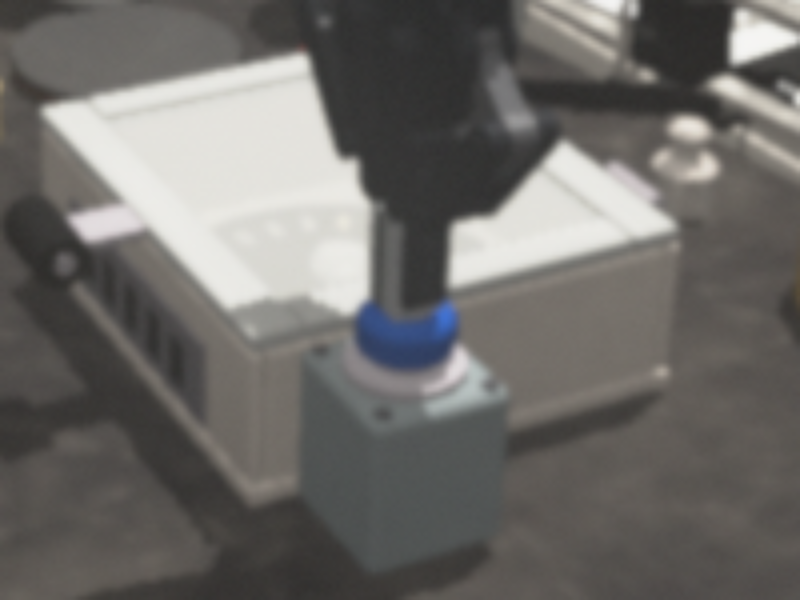

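View pics/w2.png

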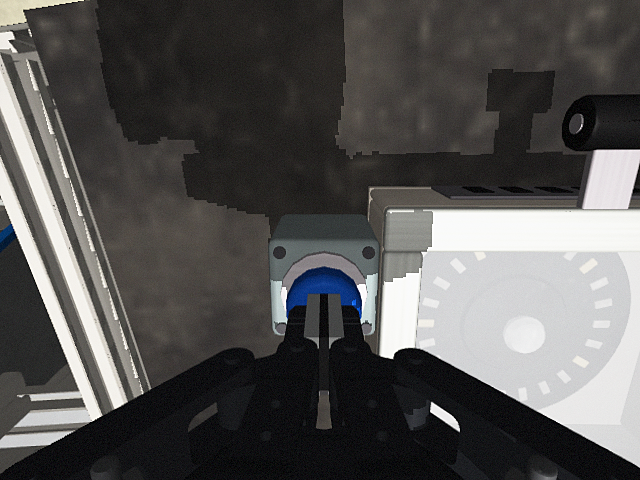

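The fingers stand centred on the blue cap (side crop ~(410,310)), which is pushed most of the way but still a little proud. I'll keep pushing in small steps.

```bash
python3 -m creep '0 0.3 0 -0.05 0 0 0; 0 0.3 0 0 0 0 0; 0 0.2 0 0 0 0 0';  python3 go.py .564 .0396 .083 -.066
```

```text
time_s: 4.88
eef_pos: [0.5646, 0.0396, 0.0819]
eef_rot: [0.707, 0.023, 0.706, -0.023]
wrist_force: [-11.6, 1.0, 25.0]
opening: 0.007
pos [0.565 0.04  0.082] shift [-0.113 -0.002 -0.061] turn [0.002 0.002 0.   ] F [-11.605   1.017  25.044] op 0.006795757492996807
```

```bash
python3 -m creep '0 0 0 0 0 0 0; 0 0 0 0 0 0 0; 0 -0.3 0 0 0 0 0; 0 -3 0 0 0 0 0; 1 -5 0 0 0 0 0; 1 0 0 0 0 0 0; 1 0 0 0 0 0 0';  python3 - <<'E'
from h import *
p,d=ctrl.camera('side'); cv2.imwrite('pics/s3.png',cv2.resize(p[220:370,260:460],(800,600)))
p,d=ctrl.camera('wrist'); cv2.imwrite('pics/w3.png',p)
E
python3 go.py .4955 .166 .12 -.066
```

```text
time_s: 5.75
eef_pos: [0.5632, 0.0397, 0.1651]
eef_rot: [0.706, 0.023, 0.707, -0.023]
wrist_force: [0.2, 0.4, -0.4]
opening: 0.637
pos [0.563 0.04  0.165] shift [ 4.52  12.163 -7.59 ] turn [ 0.001 -0.001 -0.   ] F [ 1.133 -0.146 -0.606] op 0.8049367128271899
```

View pics/s3.png

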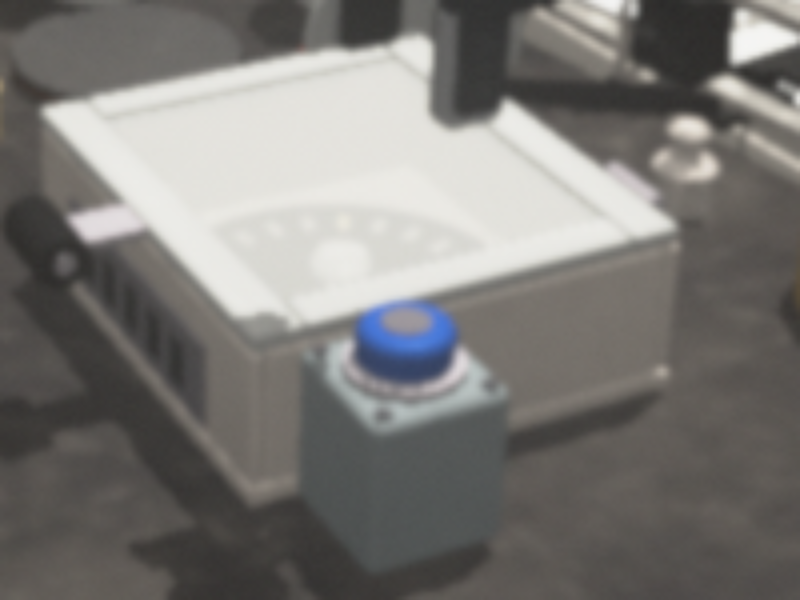

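View pics/w3.png

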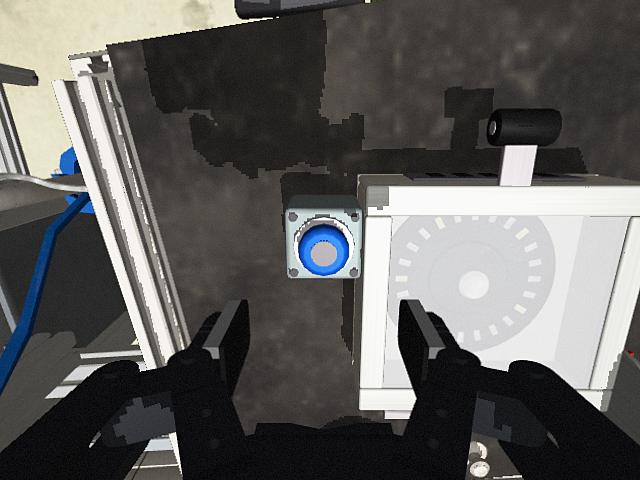

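Plug cap now sits on its collar (side crop (408,350)); lid still shut. The wrist image shows the grip drum at (490–562, 109–146), so I measure it there.

```bash
python3 - <<'E'
from h import *
print(atz('wrist',(526,127),.069), atz('wrist',(322.5,250),.083),atz('wrist',(492,128),.069),atz('wrist',(561,125),.069))
E
python3 go.py .4955 .166 .12 -.066
```

```text
[0.49595784 0.16908421 0.069     ] [0.56194918 0.04018414 0.083     ] [0.49508558 0.1485451  0.069     ] [0.49630024 0.1900367  0.069     ]
pos [0.563 0.04  0.165] shift [ 4.52  12.163 -7.59 ] turn [ 0.001 -0.001 -0.   ] F [ 1.133 -0.146 -0.606] op 0.8049367128271899
```

```bash
python3 -m creep '1 0 4.1 -2.5 0 0 0; 1 0 4.1 -2.5 0 0 0; 1 0 4 -2.5 0 0 0; 1 2 0 0 0 0 0; 1 0 0 0 0 0 0'; python3 go.py .4957 .168 .05 -.066
```

```text
time_s: 6.48
eef_pos: [0.4914, 0.1693, 0.1391]
eef_rot: [0.703, 0.023, 0.71, -0.023]
wrist_force: [0.3, 0.5, 0.4]
opening: 1.0
pos [0.491 0.169 0.139] shift [ 8.905 -0.095  0.534] turn [-0.    -0.01   0.001] F [0.27  0.531 0.448] op 1.0004268829900689
```

```bash
python3 -m creep '1 0 -0.1 0.5 0 -0.01 0; 1 3.5 0 0 0 0 0; 1 0 0 0 0 0 0'; python3 go.py .4957 .168 .05 -.066
python3 - <<'E'
from h import *
p,d=ctrl.camera('wrist'); cv2.imwrite('pics/w4.png',p)
E
```

```text
time_s: 6.85
eef_pos: [0.4986, 0.1666, 0.1046]
eef_rot: [0.708, 0.024, 0.706, -0.024]
wrist_force: [-0.6, 0.7, -0.0]
opening: 1.0
pos [0.499 0.167 0.105] shift [ 5.459  0.123 -0.313] turn [-0.002  0.003  0.001] F [-0.581  0.656 -0.011] op 0.9997103278005018
```

View pics/w4.png

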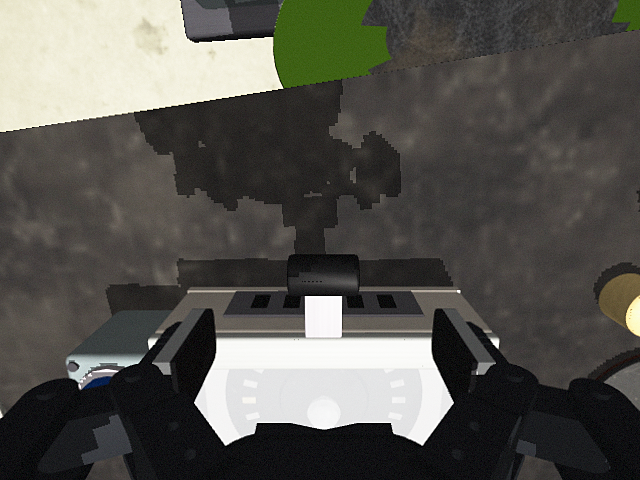

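```bash
python3 - <<'E'
from h import *
print(atz('wrist',(323.5,275),.069),atz('wrist',(287,275),.069),atz('wrist',(360,275),.069))
E
python3 -m creep '1 0 0.1 -0.3 0 0 0; 1 2.5 0 0 0 0 0; 1 2.5 0 0 0 0 0; 1 0 0 0 0 0 0'; python3 go.py .4957 .168 .05 -.066
```

```text
[0.49868677 0.16786764 0.069     ] [0.4973499 0.1489076 0.069    ] [0.50001852 0.18683199 0.069     ]
time_s: 7.4
eef_pos: [0.5031, 0.168, 0.0623]
eef_rot: [0.713, 0.025, 0.7, -0.024]
wrist_force: [-0.6, 0.5, 0.9]
opening: 0.996
pos [0.503 0.168 0.062] shift [ 1.22  -0.053 -0.764] turn [-0.004  0.017 -0.002] F [-0.611  0.472  0.857] op 0.9959782089522935
```

```bash
python3 -m creep '1 0.3 0 -0.7 -0.004 0.017 -0.002; 1 0.9 0 -0.1 0 0 0; 1 0 0 0 0 0 0; 1 0 0 0 0 0 0'; python3 go.py .497 .168 .05 -.066
```

```text
time_s: 7.9
eef_pos: [0.4973, 0.169, 0.0534]
eef_rot: [0.709, 0.023, 0.705, -0.023]
wrist_force: [-0.2, -0.2, -0.3]
opening: 0.999
pos [0.497 0.169 0.053] shift [ 0.339 -0.097 -0.023] turn [ 0.001  0.005 -0.001] F [-0.185 -0.226 -0.338] op 0.9989018686665915
```

```bash
python3 -m creep '1 0.3 -0.1 0 0 0.004 0; 0 0 0 0 0 0 0; 0 0 0 0 0 0 0; 0 0 0 0 0 0 0; 0 0 0 0 0 0 0; 0 0 0 0 0 0 0; 0 0 0 0 0 0 0'; python3 go.py .497 .168 .05 -.066;python3 - <<'E'
from h import *
p,d=ctrl.camera('wrist'); cv2.imwrite('pics/w5.png',p)
p,d=ctrl.camera('side'); cv2.imwrite('pics/s5.png',cv2.resize(p[180:330,220:420],(800,600)))
E
```

```text
time_s: 8.78
eef_pos: [0.4974, 0.1664, 0.0507]
eef_rot: [0.707, 0.022, 0.706, -0.023]
wrist_force: [-1.3, -2.2, 1.0]
opening: 0.408
pos [0.497 0.166 0.051] shift [ 0.07   0.156 -0.051] turn [0.002 0.001 0.002] F [-1.257 -2.186  0.952] op 0.40842160726703064
```

View pics/w5.png

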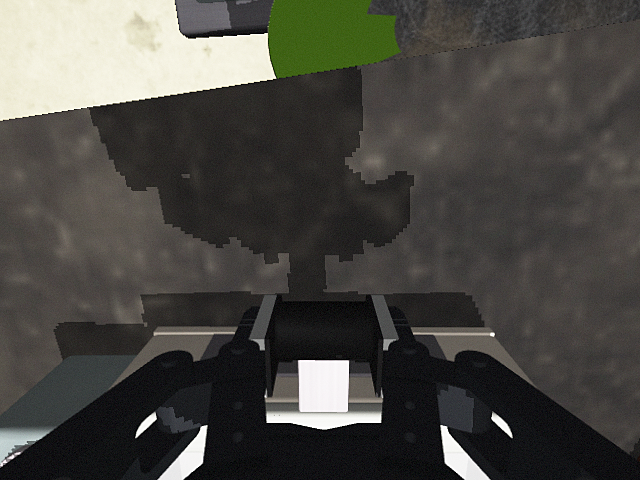

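View pics/s5.png

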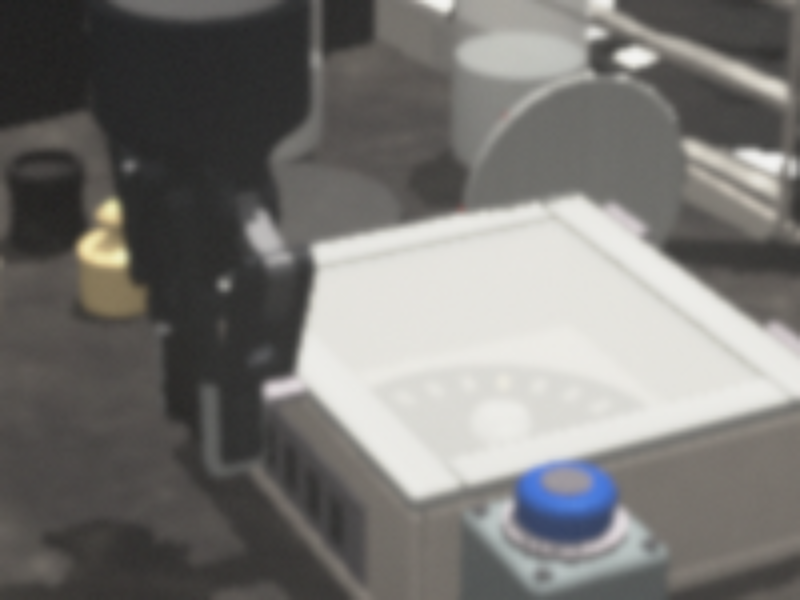

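```bash
python3 -m creep '0 -1.8 0 0.08 0 0 0; 0 -1.8 0 0.24 0 0 0; 0 -1.8 0 0.40 0 0 0; 0 0 0 0 0 0 0'
python3 - <<'E'
from h import *
o=ctrl.get_obs();g=o['eef_pos']-rot()[:,0]*ctrl.grip_depth
print('grasp pt',g,np.degrees(np.arcsin((g[2]-.069)/.21)))
E
python3 go.py .497 .168 .05 -.066
```

```text
time_s: 9.38
eef_pos: [0.505, 0.1658, 0.1055]
eef_rot: [0.707, 0.022, 0.706, -0.024]
wrist_force: [2.1, -0.3, -3.5]
opening: 0.41
grasp pt [0.50495574 0.16587155 0.12417715] 15.233201925008029
pos [0.505 0.166 0.105] shift [ 5.547  0.175 -0.814] turn [0.001 0.001 0.002] F [ 2.116 -0.344 -3.49 ] op 0.4098182654739561
```

```bash
python3 -m creep '0 -1.75 0 0.52 0 0 0; 0 -1.7 0 0.70 0 0 0; 0 -1.63 0 0.85 0 0 0; 0 -1.55 0 0.98 0 0 0; 0 0 0 0 0 0 0'
python3 - <<'E'
from h import *
o=ctrl.get_obs();g=o['eef_pos']-rot()[:,0]*ctrl.grip_depth
a=np.arcsin((g[2]-.0695)/.21);print('grasp pt',g,np.degrees(a),'x exp',.497+.21*(1-np.cos(a)))
p,d=ctrl.camera('side'); cv2.imwrite('pics/s6.png',cv2.resize(p[130:330,220:420],(600,600)))
p,d=ctrl.camera('wrist'); cv2.imwrite('pics/w6.png',p)
E
python3 go.py .497 .168 .05 -.066
```

```text
time_s: 10.0
eef_pos: [0.5359, 0.1638, 0.1712]
eef_rot: [0.706, 0.022, 0.707, -0.024]
wrist_force: [2.2, -1.2, -5.0]
opening: 0.408
grasp pt [0.53593149 0.16382659 0.18987794] 34.97565083994817 x exp 0.5349268977882781
pos [0.535 0.164 0.17 ] shift [12.005  0.188 -3.798] turn [ 0.001 -0.002  0.002] F [ 1.079 -0.395 -3.705] op 0.41090577405659007
```

View pics/s6.png

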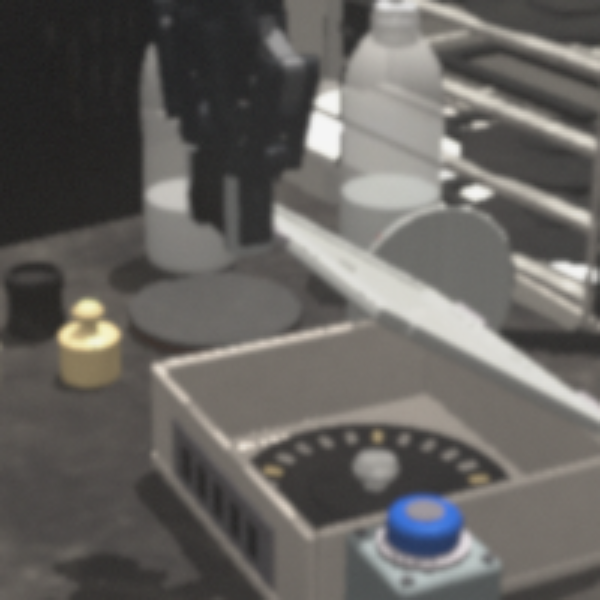

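View pics/w6.png

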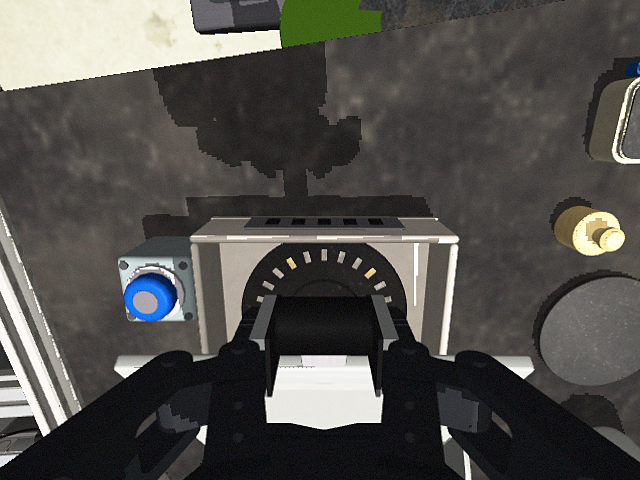

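```bash
python3 -m creep '0 -1.5 0 1.08 0 0 0; 0 -1.38 0 1.22 0 0 0; 0 -1.28 0 1.33 0 0 0; 0 0 0 0 0 0 0; 0 0 0 0 0 0 0'
cat > chk.py <<'E'
from h import *
o=ctrl.get_obs();g=o['eef_pos']-rot()[:,0]*ctrl.grip_depth
a=np.arcsin((g[2]-.0695)/.21);print('grasp pt',g,np.degrees(a),'from x',np.degrees(np.arccos(1-(g[0]-.497)/.21)),o['wrist_force'],o['opening'],o['dq'].round(4),o['time_s'])
E
python3 chk.py
```

```text
time_s: 10.72
eef_pos: [0.5663, 0.1617, 0.2056]
eef_rot: [0.701, 0.022, 0.712, -0.024]
wrist_force: [-0.8, 0.2, -2.4]
opening: 0.41
grasp pt [0.56663578 0.16177542 0.22433922] 47.50443443877901 from x 48.056224129309534 [-0.75849399  0.18456681 -2.35121547] 0.4098791224970771 [-0.0012 -0.0016 -0.0047  0.0007 -0.0013  0.0004] 10.725
```

```bash
python3 -m creep '0 -0.65 0 0.68 0 0 0; 0 0 0 0 0 0 0; 0 0 0 0 0 0 0; 0 0 0 0 0 0 0'; python3 chk.py
python3 - <<'E'
from h import *
p,d=ctrl.camera('side'); cv2.imwrite('pics/s7.png',cv2.resize(p[130:330,220:420],(600,600)))
p,d=ctrl.camera('top'); cv2.imwrite('pics/t7.png',cv2.resize(p[130:310,180:420],(800,600)))
p,d=ctrl.camera('wrist'); cv2.imwrite('pics/w7.png',p)
E
python3 chk.py
```

```text
time_s: 11.22
eef_pos: [0.5717, 0.1614, 0.2104]
eef_rot: [0.7, 0.022, 0.714, -0.024]
wrist_force: [-0.1, -0.6, -5.8]
opening: 0.414
grasp pt [0.57205759 0.161445   0.22913093] 49.47718353391456 from x 50.015310725508556 [-0.07365885 -0.56589125 -5.75570612] 0.414327787036914 [-0.0008 -0.0008  0.0031 -0.0018  0.001   0.0001] 11.225
grasp pt [0.57207788 0.16143122 0.22917832] 49.49708816599388 from x 50.02253198385223 [ 0.04790428 -0.47088917 -5.53344517] 0.40881678819405143 [ 0.0002  0.0009 -0.0028  0.001   0.0005  0.0002] 11.375
```

View pics/s7.png

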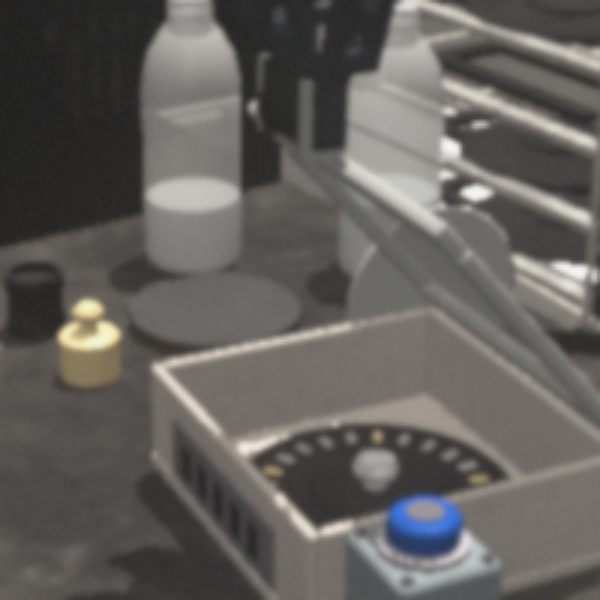

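View pics/t7.png

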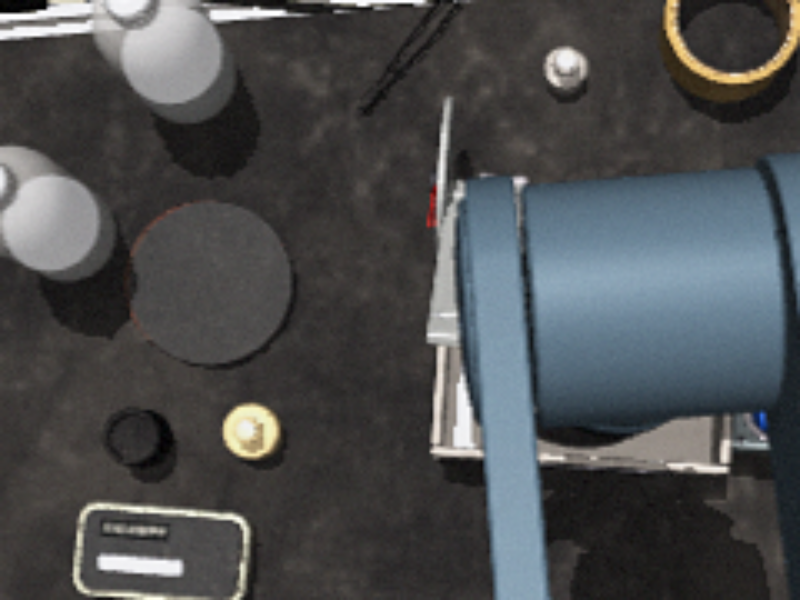

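View pics/w7.png

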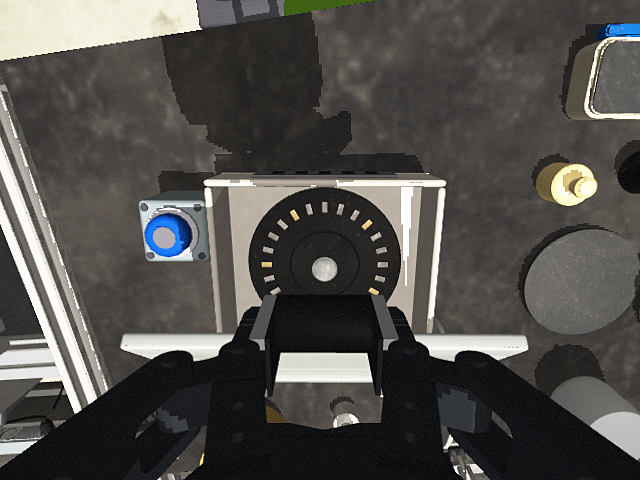

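Run:
```python
from h import *
h=np.array([.497,.168,.069])+.21*np.array([.9978,-.066,0]);ex=np.array([.9978,-.066,0]);ey=np.array([.066,.9978,0])
c=ctrl.calibration('top')
for t in (0,44,47,50,53,56):
    a=np.radians(t)
    for s in (4,-4):
        P=h+.0945*ey+.175*(-np.cos(a)*ex+np.sin(a)*np.array([0,0,1]))+s/1000*(np.sin(a)*ex+np.cos(a)*np.array([0,0,1]))
        uv=cv2.projectPoints(P[None],cv2.Rodrigues(c['R'])[0],c['t'],c['mtx'],c['distortion'])[0][0,0]
        print(t,s,uv.round(1),((uv-[180,130])/.3).round(0))
```

```text
0 4 [308.2 265.6] [427. 452.]
0 -4 [308.3 265.7] [428. 452.]
44 4 [306.8 235.8] [423. 353.]
44 -4 [306.8 239.1] [423. 364.]
47 4 [306.9 231.9] [423. 340.]
47 -4 [306.8 235.3] [423. 351.]
50 4 [307.  227.8] [423. 326.]
50 -4 [306.9 231.4] [423. 338.]
53 4 [307.1 223.5] [424. 312.]
53 -4 [307.  227.3] [423. 324.]
56 4 [307.2 219.1] [424. 297.]
56 -4 [307.1 223. ] [424. 310.]
```

```bash
python3 -c "
from bench import ctrl
print(ctrl.hand_in())"; python3 chk.py
```

```text
the job is handed in; nothing more can be done
None
the job is handed in; nothing more can be done
```

I pushed the plug home with the lid still shut. Then I lifted the lid to about 50° by pinching the ends of its grip, and handed the job in at about 11.4 s with the grip still holding it. No verdict is reported, so these are my own last checks.

- **Plug:** the tool stopped at 82 mm height with 25 N of push. The pictures afterwards show the cap seated on its collar.
- **Lid angle:** the tool's position gave 49.5° from height and 50.0° from how far forward it was. The top camera gave about 49° from the lid's front corner. I did not read the red mark on the dial itself; all three figures are within the 6° margin.
- **Holding steady:** joint speeds were under 0.003 rad/s, the wrist force was about 5.5 N downward, and the opening of 0.41 matches the drum being held between the fingers.
- **Bystanders:** they look unmoved in the top picture, though I compared by eye and did not measure them. Nothing touched the lid apart from the gripper.

No check failed. While lowering, the tool drifted forward by 5–7 mm and tilted slightly, and I corrected this before contact with the plug and again before gripping the lid.

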